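Demagnetise a batch of bearings

ROBOT

A 7-joint arm with a two-finger parallel gripper is mounted at the origin on the work surface. World frame = base frame: x ahead of the robot, y to its left, z up, the work surface at z = 0. Lengths are in m, angles in rad, forces in N, time in s.
With the tool pointing down it reaches from about 0.425 to 1.025 m from the base axis. Payload 9.4 kg.
Tool frame: the origin (TCP) lies on the centre line of the jaws, within the pads' length; the fingertips stand 19 mm ahead of it and the grasp point (between the pads) is the TCP; z points along the fingers, y is the line along which they close (so a half turn about z gives the same grasp; the last joint's range is limited). The gripper opens to 85 mm and grips with 20 to 120 N. Pads are 22 mm wide; open, the fingers measure 114 mm over their backs; the gripper's body (76 mm by 85 mm) begins 54 mm behind the grasp point. The pads swing forward as they close: fully open they stand 13 mm farther back than shut.
Start: joints at [1.123, 0.599, -0.003, 1.599, 0.002, 0.943, -0.08], TCP at [0.263, -0.676, 0.25] pointing down, gripper open.
Joint ranges: [-2.57, 2.57], [-0.35, 1.97], [-1.29, 1.29], [0.11, 2.56], [-1.05, 4.19], [0.11, 1.86], [-2.63, 2.63]. Speed limits (rad/s): [2.22, 2.22, 3.01, 3.01, 3.14, 3.14, 3.14].

INTERFACE

Orientations are given as [roll, pitch, yaw] about the fixed x, y, z axes, in that order (R = Rz(yaw) Ry(pitch) Rx(roll)).
In Python, from station import bot gives the robot as it stands. The module is installed in compiled form; this text tells all that it offers.
- The arm moves only by the tool move_arm, never from a script. Its argument "plan" is a list that holds one entry, the list of rows, each a list of 4 numbers: the shift along the tool's x, y, z in m, then the turn about the tool's z in rad. A call has 1 to 20 rows; each row is the pose to reach, as a shift and turn from the pose commanded when the call began, along the tool's axes at that moment; what a row does not reach only later rows make up. A row lasts 1/10 s, in which the tool goes at most 50 mm and 8.59 degrees, less where a joint would pass 70% of its speed; a pose out of reach is approached as far as the arm can. A call with a gripper value outside its range is refused whole. "grip" is the opening, from -1 (shut) to 1 (fully open), so that 0 is half open, set as the call begins (left out, the last holds). The fingers move at their own pace and stop on an object; "newtons" is the grip in N (left out, the last holds). Time passes only in rows, so rows that repeat a pose let the fingers close. It gives the time, the measured TCP pose, the force, the opening and the grip force at its end, in the units of the state.
- bot.observe(): the state, without advancing time (a new reading comes with each control period).
- bot.get_image(name): name is "side" or "top" or "wrist"; returns a dict with "frame" (480x640x3 uint8, blue, green, red), "intrinsics" (3x3 intrinsics, pixels), "rvec" (rotation vector, rad) and "tvec" (3), from world to camera coordinates, as OpenCV has them; the wrist camera has in their place "T_tool_cam" (4x4, takes a point from camera to tool coordinates, whose origin is the TCP and whose axes are the flange's). Camera axes: x right, y down, z forward; pixel columns grow to the right and rows downward; lengths in m; the calibration is good to about 2 mm. A picture is of the moment at which its call begins: read the wrist's pose just before it. There is no depth.
- bot.sign_off(): hands the job in; it is judged then, once.
The state is a dict: "time_s": time; "joint_pos": joint angles; "qvel": joint speeds; "tau": joint torques, N m; "tcp_pos": TCP position; "tcp_rot": TCP orientation; "ft_force": force on the tool from outside, world axes, zero at the start; "moment": the same for the moment, N m; "finger_gap": finger opening in m; "gripper_force": force on a finger pad.
Only numpy, scipy, OpenCV 4.12 (cv2) and the standard library are available. Lean on these libraries where they do the work, as an engineer would, in place of code of your own. Each camera call takes 0.05 s, during which the arm holds its last target. There are 200 camera calls.

TASK

Demagnetise the bearings lying on the black rubber mat. The machine's pilot lamp is dead, so feel gently by touch which way its mains toggle leans (on is towards the green button) and flip it only if it is off; lay all the bearings flat and side by side on the steel plate of the machine, then press the green button fully down for a moment and let it come up. After that lay all of them flat and side by side in the blue tray; leave the mains on and do not disturb the tools lying about.

Things in the scene. Friction and masses are not known exactly. Their poses are not given: they have to be found in the camera images.
- demag: The demagnetiser: a grey box 240 mm (x) by 176 mm (y) by 85 mm high, bolted down, at a new small yaw each time. Origin: centre of its underside. Axes: z up, x away from the robot, y to the left seen from the robot. The front 75 mm of the top is a black control panel (83 mm in front of the origin: toggle at left, dead pilot lamp, green button at right), the rest the steel plate.
- plate_center (a point): Centre of the upper face of the machine's bare steel plate, 160 mm (x) by 164 mm (y), level, no rim, 89 mm above the bench, 4 mm above the panel. Axes as the machine's.
- toggle_pivot (a point): Fixed pivot of the mains toggle, 86.5 mm above the bench, 1 mm over the panel; machine's axes. It does not show the lean. The round steel lever, 10 mm thick, 31 mm tall, snaps between two hard stops 0.3 rad either side of upright (top 9 mm aside): OFF leans to +y (white dot), ON to -y, towards the button (green dot). About 2 N sideways at its top flips it. Free panel beside it: 60 mm on the -y side, 40 mm on +y.
- start_button_top (a point): Centre of the top of the green start button, 30 mm in diameter, in a yellow collar 46 mm in diameter; at rest its top is 107.5 mm above the bench and 10 mm above the collar's top. It is pressed straight down, 6 mm.
- start_button (a joint): How far the green button is pressed down: 0 at rest, 0.006 m fully down; 1.5 N start it, 5 N hold it fully down, and the spring brings it back.
- tray_in (a point): Centre of the inner floor of the blue plastic tray (fixed to the bench), 4 mm above the bench; axes: z up, x and y along its sides. Outside 230 mm (x) by 220 mm (y), walls 4 mm thick and 22 mm high over the bench. It stands to the left or to the right of the machine.
- mat_top (a point): Centre of the upper face of the black rubber mat, 3 mm above the bench, 230 mm (x) by 220 mm (y), fixed, on the other side of the machine from the tray.
- ratchet: Bystander: red and black cordless ratchet, 250 mm long, lying on the bench; origin under its middle.
- pliers: Bystander: steel locking pliers, 230 mm long, lying on the bench; origin under the middle.
- bearing1_center (a point): Sealed ball bearing, 52 mm outside diameter, 15 mm thick, 25 mm bore, dark red seals; this point is its centre, half-way up. At the start it lies flat on the black mat (axis z upright). Take it by the outside of its steel outer ring. Three or four of the four bearings are present; an absent one reads None all along.
- bearing2_center (a point): Sealed ball bearing, 52 mm outside diameter, 15 mm thick, 25 mm bore, dark red seals; this point is its centre, half-way up. At the start it lies flat on the black mat (axis z upright). Take it by the outside of its steel outer ring. Three or four of the four bearings are present; an absent one reads None all along.
- bearing3_center (a point): Sealed ball bearing, 47 mm outside diameter, 14 mm thick, 20 mm bore, black seals; this point is its centre, half-way up. At the start it lies flat on the black mat (axis z upright). Take it by the outside of its steel outer ring. Three or four of the four bearings are present; an absent one reads None all along.
- bearing4_center (a point): Sealed ball bearing, 47 mm outside diameter, 14 mm thick, 20 mm bore, black seals; this point is its centre, half-way up. At the start it lies flat on the black mat (axis z upright). Take it by the outside of its steel outer ring. Three or four of the four bearings are present; an absent one reads None all along.
There are look-alikes about, which are no part of the job. Leave any orange or yellow look-alike of the part that bears bearing4_center alone.

How it is judged:
On the way, in this order (a step that is already met when the one before it is completed fails the run):
1. the mains toggle is on, the button is up and all the bearings lie flat on the machine's plate (x of bearing1_center in the frame of plate_center between -0.07 and 0.07 m and y of bearing1_center in the frame of plate_center between -0.07 and 0.07 m and z of bearing1_center in the frame of plate_center between 0.002 and 0.013 m and x of bearing2_center in the frame of plate_center between -0.07 and 0.07 m and y of bearing2_center in the frame of plate_center between -0.07 and 0.07 m and z of bearing2_center in the frame of plate_center between 0.002 and 0.013 m and x of bearing3_center in the frame of plate_center between -0.07 and 0.07 m and y of bearing3_center in the frame of plate_center between -0.07 and 0.07 m and z of bearing3_center in the frame of plate_center between 0.002 and 0.013 m and x of bearing4_center in the frame of plate_center between -0.07 and 0.07 m and y of bearing4_center in the frame of plate_center between -0.07 and 0.07 m and z of bearing4_center in the frame of plate_center between 0.002 and 0.013 m and y of mains_toggle_c0 in the frame of plate_center below 0.042 m and value of joint start_button below 0.0015 m), for 0.2 s.
2. the green button is fully down, with the mains on and all the bearings on the plate (x of bearing1_center in the frame of plate_center between -0.07 and 0.07 m and y of bearing1_center in the frame of plate_center between -0.07 and 0.07 m and z of bearing1_center in the frame of plate_center between 0.002 and 0.013 m and x of bearing2_center in the frame of plate_center between -0.07 and 0.07 m and y of bearing2_center in the frame of plate_center between -0.07 and 0.07 m and z of bearing2_center in the frame of plate_center between 0.002 and 0.013 m and x of bearing3_center in the frame of plate_center between -0.07 and 0.07 m and y of bearing3_center in the frame of plate_center between -0.07 and 0.07 m and z of bearing3_center in the frame of plate_center between 0.002 and 0.013 m and x of bearing4_center in the frame of plate_center between -0.07 and 0.07 m and y of bearing4_center in the frame of plate_center between -0.07 and 0.07 m and z of bearing4_center in the frame of plate_center between 0.002 and 0.013 m and y of mains_toggle_c0 in the frame of plate_center below 0.042 m and value of joint start_button above 0.005 m), for 0.1 s.
3. the button has come up again, with all the bearings still on the plate (all of step 1), for 0.1 s.
At the end, for the whole second after the job is handed in: Every bearing that is present lies at rest and flat on the tray's floor (not stacked, not on its edge: centre 2 to 13 mm above the floor, inside the walls), the mains toggle leans to on (mains_toggle_c0, the middle of its lever, at least 3 mm past upright) and the button is up (within 1.5 mm) (x of bearing1_center in the frame of tray_in between -0.1 and 0.1 m and y of bearing1_center in the frame of tray_in between -0.095 and 0.095 m and z of bearing1_center in the frame of tray_in between 0.002 and 0.013 m and x of bearing2_center in the frame of tray_in between -0.1 and 0.1 m and y of bearing2_center in the frame of tray_in between -0.095 and 0.095 m and z of bearing2_center in the frame of tray_in between 0.002 and 0.013 m and x of bearing3_center in the frame of tray_in between -0.1 and 0.1 m and y of bearing3_center in the frame of tray_in between -0.095 and 0.095 m and z of bearing3_center in the frame of tray_in between 0.002 and 0.013 m and x of bearing4_center in the frame of tray_in between -0.1 and 0.1 m and y of bearing4_center in the frame of tray_in between -0.095 and 0.095 m and z of bearing4_center in the frame of tray_in between 0.002 and 0.013 m and linear speed of each of bearing1, bearing2, bearing3, bearing4 below 0.02 m/s and y of mains_toggle_c0 in the frame of plate_center below 0.042 m and value of joint start_button below 0.0015 m); the robot touches nothing.
It fails at once if a toggle that was on has been switched off (y of mains_toggle_c0 in the frame of plate_center above 0.0465 m and distance of mains_toggle_c0 from where it was at the start of the episode above 0.005 m).
It fails at once if the toggle has been rammed (over 30 N) (contact force between the arm and mains_toggle_c0 above 30 N).
It fails at once if a tool lying about has been shifted by more than 40 mm (distance of any of ratchet, pliers, blowgun_c0 from where it was at the start of the episode above 0.04 m).
Of bearing1, bearing2, bearing3, bearing4 only 3 to 4 are there at a start; the rules pass over those that are not, and their reading is None.
At some moment in a run one of bearing1, bearing2, bearing3, bearing4 may be knocked a few centimetres aside while the robot is not near it.
Once in a run the grip may slacken for a moment while it holds something.
It also fails if it takes over 210 s, if anything falls off the work surface, if the arm or the gripper's body presses on something with over 40 N, if the wrist force passes 120 N, or if a joint passes its speed limit or range.

## Working session

There is one attempt and no reset: what is moved stays moved. The work goes in short steps, Python scripts to look and compute and a tool call to move; the robot and the scene stay as the last step left them, time stands still between calls to the robot, and variables do not carry over. Pictures are saved under pics/ and viewed, at most 14 in all, crops included, and the job is handed in when it is done.

Besides the shell and the picture viewer there is one more tool, called as name(argument=value, ...), one argument or row to a line, values as JSON. move_arm: Moves the arm, as the interface text tells. Its arguments: {"type":"object","properties":{"plan":{"type":"array"},"grip":{"type":"number"},"newtons":{"type":"number"}},"required":["plan"]}

```bash
mkdir -p pics
cat > h.py <<'E'
import numpy as np, cv2
from station import bot
from scipy.spatial.transform import Rotation as R
def cam(n):
    s=bot.observe(); d=bot.get_image(n)
    K=np.array(d["intrinsics"],float)
    if n=="wrist":
        T=np.eye(4);T[:3,:3]=R.from_euler("xyz",s["tcp_rot"]).as_matrix() if len(s["tcp_rot"])==3 else R.from_quat(s["tcp_rot"]).as_matrix()
        T[:3,3]=s["tcp_pos"]; T=T@np.array(d["T_tool_cam"]); Rw=T[:3,:3]; c=T[:3,3]
    else:
        Rc=cv2.Rodrigues(np.array(d["rvec"],float))[0]; Rw=Rc.T; c=-Rc.T@np.array(d["tvec"],float).ravel()
    return d["frame"],K,Rw,c
def ray(K,Rw,c,uv,z):
    uv=np.atleast_2d(uv).astype(float)
    d=(Rw@np.linalg.inv(K)@np.c_[uv,np.ones(len(uv))].T).T
    return c+d*((z-c[2])/d[:,2])[:,None]
def px(K,Rw,c,P):
    p=(Rw.T@(np.atleast_2d(P)-c).T); q=K@p; return (q[:2]/q[2]).T
E
python3 - <<'E'
from h import *
print(bot.observe())
for n in("top","side"):
    f,K,Rw,c=cam(n); cv2.imwrite(f"pics/{n}0.png",f); print(n,K.tolist(),c,Rw.tolist())
E
```

```text
{'time_s': 0.0, 'joint_pos': array([ 1.12329765,  0.60020152, -0.00253836,  1.60015917,  0.00181899,
        0.94288819, -0.07982177]), 'qvel': array([ 3.42526373e-04, -2.20360599e-05, -1.58331012e-04, -7.73396124e-04,
        9.98168320e-04, -9.67271113e-04, -2.84004303e-04]), 'tau': array([ 7.66463654e-04, -7.76433134e+01,  1.56462617e+00, -2.58000988e+01,
        1.22648425e-02,  9.08267393e-03, -1.19319049e-05]), 'tcp_pos': array([ 0.26252377, -0.67530946,  0.24935136]), 'tcp_rot': array([-3.13994686e+00,  1.68338472e-04,  3.70842729e-01]), 'ft_force': array([-0.23761066, -0.31130311,  0.66843014]), 'moment': array([ 0.00889428, -0.00960417,  0.0224879 ]), 'gripper_force': 0.0, 'finger_gap': 0.08549519597640243}
top [[501.7543416394478, 0.0, 315.6369155500102], [0.0, 501.7543416394478, 245.84440846350176], [0.0, 0.0, 1.0]] [ 0.46330851 -0.01653429  1.0264701 ] [[0.010552446116952052, -0.9992159369218732, 0.038159628959040875], [-0.9999392692546605, -0.01066601499257458, -0.0027737928245431982], [0.003178629170591314, -0.03812804119701174, -0.9992678063417608]]
side [[520.4573416254574, 0.0, 328.25720400109094], [0.0, 520.4573416254574, 234.16897059074205], [0.0, 0.0, 1.0]] [ 0.38310482 -0.79527652  0.70548222] [[0.9873836317473573, -0.09273583134715428, 0.12834963709240266], [-0.15834475697747669, -0.5818830440888185, 0.7977086316065998], [0.0007083044141835415, -0.8079679378454829, -0.5892260260023946]]
```

View pics/top0.png

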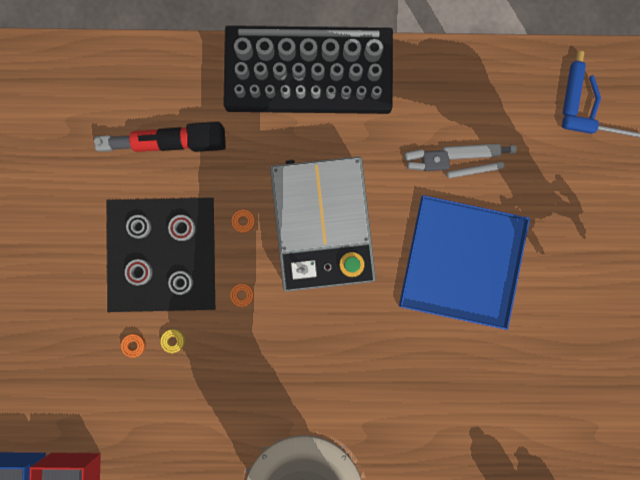

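View pics/side0.png

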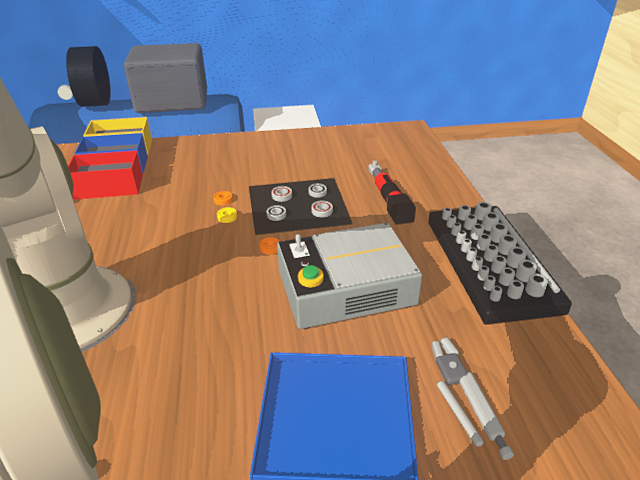

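The top view shows four bearings on the mat, at (138,227), (181,228) red, (138,272) red and (180,283). The orange and yellow rings at (243,220), (241,295), (132,346) and (172,341) lie off the mat, so they are look-alikes to leave alone. The machine is in the centre, and the tray is on the right at about (463,262). Next I'll measure all of these.

Run:
```python
from h import *
f,K,Rw,c=cam("top"); g=cv2.cvtColor(f,cv2.COLOR_BGR2GRAY); hsv=cv2.cvtColor(f,cv2.COLOR_BGR2HSV)
sub=g[200:310,109:213]; m=((sub>75)*255).astype(np.uint8)
for k in cv2.findContours(m,cv2.RETR_EXTERNAL,cv2.CHAIN_APPROX_NONE)[0]:
    if cv2.contourArea(k)<100: continue
    (u,v),r=cv2.minEnclosingCircle(k); u+=109;v+=200
    P=ray(K,Rw,c,(u,v),0.018)[0]; red=(f[int(v)-12:int(v)+13,int(u)-12:int(u)+13].astype(int)); n=((red[...,2]-red[...,1])>25).sum()
    print("bearing",(round(u,1),round(v,1)),"d mm",round(2*r*(c[2]-.018)/501.7*1000),P.round(3),"red",n)
def blob(mask,z,name):
    k=max(cv2.findContours(mask.astype(np.uint8)*255,cv2.RETR_EXTERNAL,cv2.CHAIN_APPROX_NONE)[0],key=cv2.contourArea)
    b=cv2.boxPoints(cv2.minAreaRect(k)); P=ray(K,Rw,c,b,z); e=P[1]-P[0]; e2=P[2]-P[1]
    print(name,b.round(0).tolist(),P.mean(0).round(3),"sides",np.linalg.norm(e).round(3),np.linalg.norm(e2).round(3),"ang",np.degrees(np.arctan2(e[1],e[0])).round(1))
    return P
H,S,V=cv2.split(hsv)
M=(H>100)&(H<125)&(S>130); M[:180]=0; M[340:]=0; M[:,:390]=0; M[:,540:]=0
blob(M,0.022,"tray")
M=(H>40)&(H<85)&(S>100);M[:, :325]=0; M[:,:][:240]=0;M[290:]=0; blob(M,0.1075,"green")
M=(H>20)&(H<85)&(S>100);M[:, :330]=0; M[:240]=0;M[290:]=0; M[:,372:]=0; blob(M,0.0975,"collar")
M=(S<40)&(V>110); M[:150]=0;M[252:]=0;M[:,:268]=0;M[:,378:]=0; blob(M,0.089,"plate")
M=(V<60); M[:190]=0;M[320:]=0;M[:,:90]=0;M[:,220:]=0; blob(M,0.003,"mat")
cr=cv2.resize(f[150:300,260:390],None,fx=4,fy=4,interpolation=2); cv2.imwrite("pics/mach.png",cr)
```

```text
bearing (179.9, 282.7) d mm 49 [0.425 0.252 0.018] red 0
bearing (137.8, 272.0) d mm 55 [0.445 0.337 0.018] red 132
bearing (181.2, 227.6) d mm 55 [0.536 0.252 0.018] red 129
bearing (138.1, 225.8) d mm 51 [0.538 0.338 0.018] red 0
tray [[399.0, 307.0], [422.0, 195.0], [530.0, 217.0], [507.0, 329.0]] [ 0.473 -0.318  0.022] sides 0.229 0.222 ang -11.4
green [[345.0, 257.0], [359.0, 257.0], [359.0, 271.0], [345.0, 271.0]] [ 0.466 -0.086  0.108] sides 0.026 0.026 ang -89.4
collar [[344.0, 256.0], [360.0, 256.0], [360.0, 273.0], [344.0, 273.0]] [ 0.465 -0.087  0.098] sides 0.03 0.031 ang -89.4
plate [[273.0, 166.0], [362.0, 157.0], [372.0, 251.0], [282.0, 260.0]] [ 0.57  -0.031  0.089] sides 0.17 0.178 ang -83.7
mat [[106.0, 199.0], [213.0, 198.0], [215.0, 310.0], [108.0, 311.0]] [0.482 0.297 0.003] sides 0.219 0.228 ang -88.5
```

View pics/mach.png

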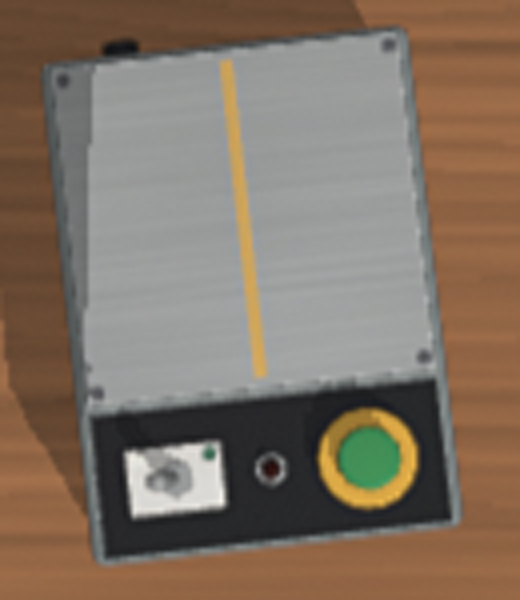

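move_arm(
  plan=[
    [[0.357,-0.263,-0.05,0.371],[0.357,-0.263,-0.05,0.371],[0.357,-0.263,-0.05,0.371],[0.357,-0.263,-0.05,0.371],[0.357,-0.263,-0.05,0.371],[0.357,-0.263,-0.05,0.371],[0.357,-0.263,-0.05,0.371],[0.357,-0.263,-0.05,0.371],[0.357,-0.263,-0.05,0.371],[0.357,-0.263,-0.05,0.371],[0.421,-0.593,-0.05,0.371],[0.421,-0.593,-0.05,0.371],[0.421,-0.593,-0.05,0.371],[0.421,-0.593,-0.05,0.371],[0.421,-0.593,-0.05,0.371],[0.421,-0.593,-0.05,0.371],[0.421,-0.593,-0.05,0.371],[0.421,-0.593,-0.05,0.371],[0.421,-0.593,-0.05,0.371],[0.421,-0.593,-0.05,0.371]],
  ],
  grip=-1,
  newtons=30,
)

```text
time_s: 2.15
tcp_pos: [0.4404, 0.0282, 0.3002]
tcp_rot: [3.141, 0.0, -0.002]
ft_force: [-0.4, -0.3, 0.2]
finger_gap: 0.0001
gripper_force: 0.0
```

Run:
```python
from h import *
print(bot.observe()["tcp_pos"],bot.observe()["tcp_rot"])
f,K,Rw,c=cam("wrist"); cv2.imwrite("pics/w1.png",f); print(c,Rw.round(3).tolist(),K[0])
```

```text
[0.44035452 0.02824123 0.30019528] [ 3.14111447e+00  1.49200010e-04 -1.82030400e-03]
[0.52391784 0.02801312 0.42350938] [[-0.002, -0.948, -0.32], [-1.0, 0.002, -0.001], [0.001, 0.32, -0.948]] [381.98233331   0.         325.98269329]
```

View pics/w1.png

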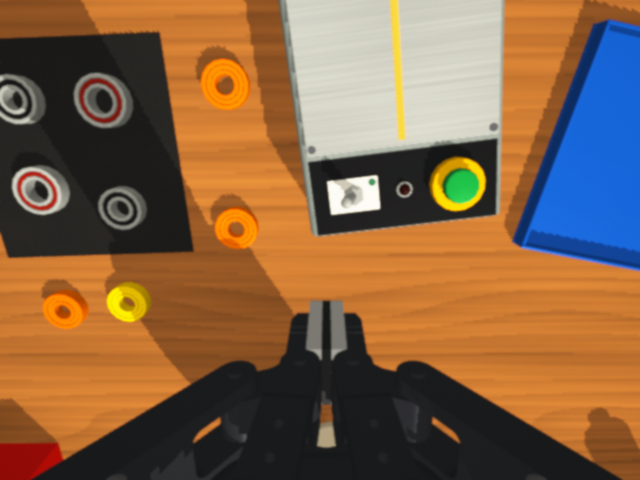

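The wrist view shows the toggle base at (354,195), the button at (461,184), the panel's front corners at (316,235) and (497,213), and the bearings at (40,189), (122,207), (103,100) and (18,99).

Run:
```python
from h import *
f,K,Rw,c=cam("wrist")
hsv=cv2.cvtColor(f,cv2.COLOR_BGR2HSV);H,S,V=cv2.split(hsv)
def cen(M):
    k=max(cv2.findContours(M.astype(np.uint8)*255,cv2.RETR_EXTERNAL,cv2.CHAIN_APPROX_NONE)[0],key=cv2.contourArea)
    return cv2.minAreaRect(k)
M=(H>40)&(H<85)&(S>120);M[:,:420]=0;M[:,500:]=0;M[:130]=0;M[230:]=0
b=np.array(cen(M)[0]);P=ray(K,Rw,c,b,.1075)[0];print("button",b,P)
M=(S<60)&(V>150);M[:,:322]=0;M[:,388:]=0;M[:168]=0;M[220:]=0
r=cen(M);print("white",r,ray(K,Rw,c,r[0],.0855)[0])
fc=ray(K,Rw,c,[(316,235),(497,213)],.085);d=fc[0]-fc[1];print("front",fc,np.linalg.norm(d),"yaw",np.degrees(np.arctan2(-d[0],d[1])))
sc=ray(K,Rw,c,[(312,150),(494,127)],.089);d=sc[0]-sc[1];print("screws",sc,np.linalg.norm(d),"yaw",np.degrees(np.arctan2(-d[0],d[1])))
cv2.imwrite("pics/tog.png",cv2.resize(f[140:245,300:510],None,fx=3.8,fy=3.8,interpolation=2))
g=cv2.cvtColor(f,cv2.COLOR_BGR2GRAY); m=((g>70)*255).astype(np.uint8)
for (u,v) in[(40,189),(122,207),(103,100),(18,99)]:
    w=np.zeros_like(m);cv2.circle(w,(u,v),36,255,-1)
    k=max(cv2.findContours(m&w,cv2.RETR_EXTERNAL,cv2.CHAIN_APPROX_NONE)[0],key=cv2.contourArea)
    e=cv2.fitEllipse(k);print("b",np.round(e[0],1),np.round(e[1],1),ray(K,Rw,c,e[0],.0105)[0].round(4))
```

```text
button [460.5 185.5] [ 0.46712221 -0.08429471  0.1075    ]
white ((353.4615173339844, 194.6923065185547), (34.481651306152344, 51.10231018066406), 82.87498474121094) [0.45513429 0.00293218 0.0855    ]
front [[ 0.41720794  0.03691427  0.085     ]
 [ 0.43778949 -0.12835229  0.085     ]] 0.16654319182159097 yaw 7.098810630981365
screws [[ 0.49459623  0.03940847  0.089     ]
 [ 0.51304543 -0.11353323  0.089     ]] 0.1540504304143457 yaw 6.8782945696919935
b [ 39.9 189.9] [47.9 59.5] [0.446  0.3391 0.0105]
b [121.4 207.6] [42.3 47.5] [0.426  0.2538 0.0105]
b [102.1 100.2] [51.3 61.6] [0.5374 0.254  0.0105]
b [16.2 99.5] [43.6 55. ] [0.5383 0.3407 0.0105]
```

View pics/tog.png

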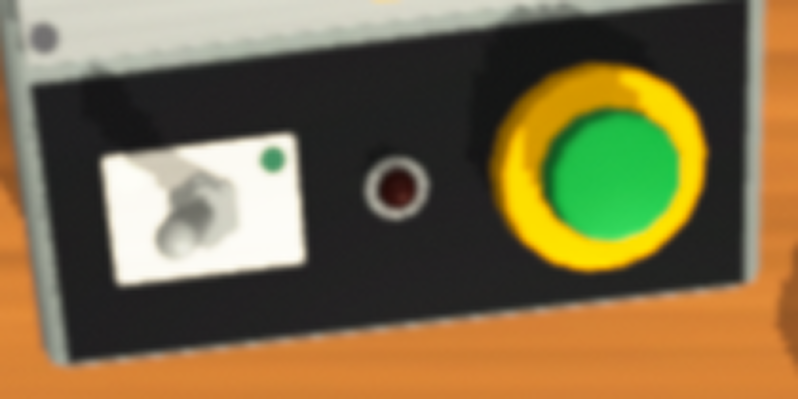

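In the crop the lever tip at (180,240) lies left of its base at (205,210), so it seems to lean off. I'll feel it from the +y side, since pushing that way can't switch it off.

move_arm(
  plan=[
    [[0.01,-0.017,0.0,0],[0.01,-0.017,0.05,0],[0.01,-0.017,0.1,0],[0.01,-0.017,0.14,0],[0.01,-0.017,0.17,0],[0.01,-0.017,0.179,0],[0.01,-0.017,0.179,0],[0.01,-0.017,0.179,0],[0.01,-0.017,0.179,0]],
  ],
)

```text
time_s: 3.15
tcp_pos: [0.451, 0.0464, 0.1227]
tcp_rot: [-3.141, -0.002, -0.001]
ft_force: [0.3, -0.6, -0.2]
finger_gap: 0.0001
gripper_force: 0.0
```

move_arm(
  plan=[
    [[0.0,0.002,0,0],[0.0,0.004,0,0],[0.0,0.006,0,0],[0.001,0.008,0,0],[0.001,0.008,0,0],[0.001,0.008,0,0]],
  ],
)

```text
time_s: 3.75
tcp_pos: [0.4512, 0.0385, 0.1212]
tcp_rot: [-3.142, 0.0, -0.0]
ft_force: [0.0, -0.4, -0.2]
finger_gap: -0.0004
gripper_force: 0.0
```

move_arm(
  plan=[
    [[0,0.001,0,0],[0,0.002,0,0],[0,0.003,0,0],[0,0.004,0,0],[0,0.004,0,0],[0,0.004,0,0]],
  ],
)

```text
time_s: 4.35
tcp_pos: [0.4512, 0.0345, 0.1213]
tcp_rot: [-3.142, 0.0, -0.0]
ft_force: [1.3, -0.7, -0.1]
finger_gap: 0.0001
gripper_force: 0.0
```

move_arm(
  plan=[
    [[0,0.001,0,0],[0,0.002,0,0],[0,0.003,0,0],[0,0.003,0,0],[0,0.003,0,0]],
  ],
)

```text
time_s: 4.85
tcp_pos: [0.4512, 0.0315, 0.1213]
tcp_rot: [-3.142, 0.0, -0.0]
ft_force: [-1.4, -0.3, 0.3]
finger_gap: 0.0001
gripper_force: 0.0
```

move_arm(
  plan=[
    [[0,0.001,0,0],[0,0.002,0,0],[0,0.003,0,0],[0,0.003,0,0],[0,0.003,0,0]],
  ],
)

```text
time_s: 5.35
tcp_pos: [0.4512, 0.0288, 0.1213]
tcp_rot: [-3.141, -0.0, 0.0]
ft_force: [-0.8, 3.1, 0.8]
finger_gap: -0.0
gripper_force: 1.3
```

move_arm(
  plan=[
    [[0,0.001,0,0],[0,0.002,0,0],[0,0.003,0,0],[0,0.003,0,0],[0,0.003,0,0]],
  ],
)

```text
time_s: 5.85
tcp_pos: [0.4517, 0.0256, 0.1215]
tcp_rot: [-3.141, -0.001, -0.0]
ft_force: [-0.2, 3.5, 4.5]
finger_gap: 0.0002
gripper_force: 2.3
```

I feel contact at y≈0.029, early in the sweep, so the toggle is off. I'll keep pushing gently to flip it.

move_arm(
  plan=[
    [[0,0.001,0,0],[0,0.002,0,0],[0,0.003,0,0],[0,0.003,0,0],[0,0.003,0,0]],
  ],
)

```text
time_s: 6.35
tcp_pos: [0.4508, 0.0222, 0.1211]
tcp_rot: [3.141, 0.001, -0.001]
ft_force: [0.6, 0.3, 0.7]
finger_gap: -0.0001
gripper_force: 0.0
```

move_arm(
  plan=[
    [[0,0.001,0,0],[0,0.002,0,0],[0,0.003,0,0],[0,0.003,0,0],[0,0.003,0,0]],
  ],
)

```text
time_s: 6.85
tcp_pos: [0.4512, 0.0195, 0.1213]
tcp_rot: [3.142, 0.0, -0.0]
ft_force: [-0.3, 0.0, -0.3]
finger_gap: 0.0001
gripper_force: 0.0
```

The force dropped at y≈0.022, so the toggle has flipped. I'll retreat and hover over the first bearing.

move_arm(
  plan=[
    [[0,-0.01,0,0],[0,-0.01,-0.05,0],[0,-0.01,-0.1,0],[0.086,-0.2345,-0.1,0],[0.086,-0.2345,-0.1,0],[0.086,-0.2345,-0.1,0],[0.086,-0.2345,-0.1,0],[0.086,-0.2345,-0.1,0],[0.086,-0.2345,-0.08,0],[0.086,-0.2345,-0.08,0],[0.086,-0.2345,-0.08,0]],
  ],
  grip=0.6,
)

```text
time_s: 7.95
tcp_pos: [0.5364, 0.2537, 0.2009]
tcp_rot: [3.14, 0.002, -0.0]
ft_force: [0.3, -0.2, 0.1]
finger_gap: 0.0686
gripper_force: 0.0
```

Run:
```python
from h import *
print(bot.observe()["tcp_pos"])
f,K,Rw,c=cam("wrist")
for P in [(.537,.254,.018),(.537,.254,.0105),(.446,.339,.0105)]: cv2.circle(f,tuple(px(K,Rw,c,P)[0].astype(int).tolist()),2,(0,255,0),-1)
t,Kt,Rt,ct=cam("top"); cv2.imwrite("pics/w2.png",np.hstack([cv2.resize(f,(400,300)),cv2.resize(t[235:310,260:360],(400,300),interpolation=2)]))
```

```text
[0.5364375  0.25366603 0.20093715]
```

View pics/w2.png

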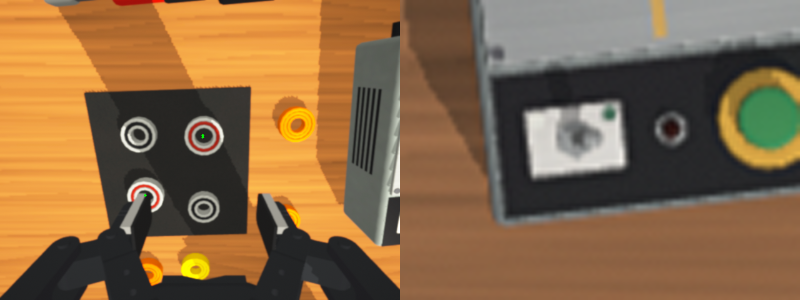

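The prediction sits on the red bearing at (203,136), and in the right-hand crop the lever now leans to the green side. Now the first grasp.

move_arm(
  plan=[
    [[0.0005,0,0.05,0],[0.0005,0,0.1,0],[0.0005,0,0.14,0],[0.0005,0,0.165,0],[0.0005,0,0.178,0],[0.0005,0,0.178,0],[0.0005,0,0.178,0],[0.0005,0,0.178,0]],
  ],
)

```text
time_s: 8.85
tcp_pos: [0.5387, 0.2543, 0.025]
tcp_rot: [-3.14, -0.002, -0.001]
ft_force: [0.3, -0.2, 0.5]
finger_gap: 0.0683
gripper_force: 0.0
```

move_arm(
  plan=[
    [[0,0,0,0],[0,0,0,0],[0,0,0,0],[0,0,0,0],[0,0,0,0],[0,0,0,0],[0,0,-0.02,0],[0,0,-0.06,0],[0,0,-0.1,0],[0,0,-0.15,0],[0,0,-0.15,0]],
  ],
  grip=-1,
  newtons=50,
)

```text
time_s: 9.95
tcp_pos: [0.5404, 0.2553, 0.18]
tcp_rot: [-3.137, -0.009, -0.001]
ft_force: [0.6, 0.5, -1.2]
finger_gap: 0.0495
gripper_force: 52.9
```

move_arm(
  plan=[
    [[0.085,0.23,0,0],[0.085,0.23,0,0],[0.085,0.23,0,0],[0.085,0.23,0,0],[0.085,0.23,0,0],[0.085,0.23,0,0],[0.085,0.23,0.033,0],[0.085,0.23,0.033,0],[0.085,0.23,0.033,0],[0.085,0.23,0.033,0]],
  ],
)

```text
time_s: 10.95
tcp_pos: [0.623, 0.0246, 0.1412]
tcp_rot: [-3.141, -0.001, 0.001]
ft_force: [-0.2, -0.0, -1.9]
finger_gap: 0.0499
gripper_force: 52.8
```

Run:
```python
from h import *
s=bot.observe();print(s["tcp_pos"],s["tcp_rot"],s["finger_gap"])
f,K,Rw,c=cam("wrist");t,Kt,Rt,ct=cam("side")
p=px(Kt,Rt,ct,s["tcp_pos"])[0].astype(int);print(p)
a=t[max(p[1]-60,0):p[1]+60,max(p[0]-80,0):p[0]+80]
cv2.imwrite("pics/w3.png",np.hstack([cv2.resize(f,(400,300)),cv2.resize(a,(400,300),interpolation=2)]))
```

```text
[0.62297624 0.02458291 0.14118334] [-3.14146071e+00 -8.01065787e-04  5.76451315e-04] 0.04985107743721676
[382 211]
```

View pics/w3.png

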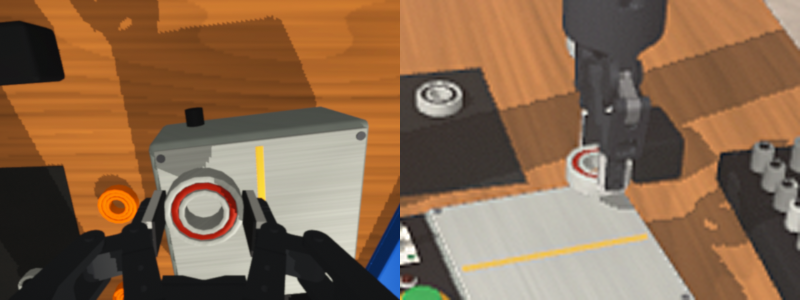

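move_arm(
  plan=[
    [[0,0,0.015,0],[0,0,0.025,0],[0,0,0.03,0],[0,0,0.03,0],[0,0,0.03,0]],
  ],
)

```text
time_s: 11.55
tcp_pos: [0.6221, 0.0241, 0.1111]
tcp_rot: [3.141, 0.001, -0.0]
ft_force: [-6.6, -0.2, 17.3]
finger_gap: 0.0497
gripper_force: 54.7
```

move_arm(
  plan=[
    [[0,0,0,0],[0,0,0,0],[0,0,0,0],[0,0,0,0],[0,0,-0.03,0],[0,0,-0.08,0],[-0.176,-0.315,-0.08,0],[-0.176,-0.315,-0.08,0],[-0.176,-0.315,-0.08,0],[-0.176,-0.315,-0.08,0],[-0.176,-0.315,-0.08,0],[-0.176,-0.315,-0.08,0],[-0.176,-0.315,-0.08,0],[-0.176,-0.315,-0.08,0],[-0.176,-0.315,-0.08,0],[-0.176,-0.315,-0.08,0],[-0.176,-0.315,-0.08,0]],
  ],
  grip=0.6,
)

```text
time_s: 13.25
tcp_pos: [0.4479, 0.337, 0.1901]
tcp_rot: [3.141, -0.0, -0.003]
ft_force: [-0.7, -0.4, -1.2]
finger_gap: 0.0685
gripper_force: 0.0
```

```bash
cat >> h.py <<'E'
def rings(n,z,box,pad=0):
    """grey steel rings: top-face centres at height z inside world box"""
    f,K,Rw,c=cam(n); g=cv2.cvtColor(f,cv2.COLOR_BGR2GRAY)
    m=((g>75)*255).astype(np.uint8); out=[]
    for k in cv2.findContours(m,cv2.RETR_LIST,cv2.CHAIN_APPROX_NONE)[0]:
        if len(k)<20: continue
        e=cv2.fitEllipse(k); P=ray(K,Rw,c,e[0],z)[0]; h=ray(K,Rw,c,k[:,0],z)
        if not(box[0]<P[0]<box[1] and box[2]<P[1]<box[3]): continue
        d=np.ptp(h[:,:2],axis=0)*1000
        if 38<d.max()<75 and d.min()>30: out.append((P[:2].round(4).tolist(),d.round().tolist()))
    return out
E
python3 - <<'E'
from h import *
print(bot.observe()["tcp_pos"])
for n in("wrist","top"): print(n,rings(n,.0105,(.36,.61,.18,.42)))
print(rings("top",.0965,(.48,.7,-.13,.08)))
E
```

```text
[0.447946   0.33698769 0.19013429]
wrist [([0.4258, 0.2531], [52.0, 50.0]), ([0.4456, 0.3387], [56.0, 54.0]), ([0.5388, 0.3409], [37.0, 38.0]), ([0.539, 0.3409], [48.0, 49.0])]
top [([0.4255, 0.2549], [40.0, 40.0]), ([0.4254, 0.2544], [46.0, 47.0]), ([0.4454, 0.339], [53.0, 45.0]), ([0.5384, 0.3428], [41.0, 41.0]), ([0.5386, 0.3423], [45.0, 47.0])]
[([0.621, 0.0237], [41.0, 43.0])]
```

move_arm(
  plan=[
    [[0,0,0.05,0],[0,0,0.1,0],[0,0,0.14,0],[0,0,0.16,0],[0,0,0.167,0],[0,0,0.167,0],[0,0,0.167,0]],
  ],
)

```text
time_s: 14.1
tcp_pos: [0.4475, 0.3391, 0.0242]
tcp_rot: [-3.141, -0.001, -0.001]
ft_force: [0.4, 0.5, 0.5]
finger_gap: 0.0682
gripper_force: 0.0
```

move_arm(
  plan=[
    [[0,0,0,0],[0,0,0,0],[0,0,0,0],[0,0,0,0],[0,0,0,0],[0,0,-0.03,0],[0,0,-0.08,0],[0,0,-0.12,0],[0,0,-0.16,0],[0.187,0.404,-0.16,0],[0.187,0.404,-0.16,0],[0.187,0.404,-0.16,0],[0.187,0.404,-0.16,0],[0.187,0.404,-0.16,0],[0.187,0.404,-0.16,0],[0.187,0.404,-0.16,0],[0.187,0.404,-0.16,0],[0.187,0.404,-0.16,0],[0.187,0.404,-0.16,0],[0.187,0.404,-0.13,0]],
  ],
  grip=-1,
)

```text
time_s: 16.1
tcp_pos: [0.6362, -0.0675, 0.1571]
tcp_rot: [3.141, -0.008, -0.004]
ft_force: [0.1, 1.1, -1.1]
finger_gap: 0.0498
gripper_force: 52.8
```

Run:
```python
from h import *
print(rings("top",.0105,(.36,.61,.18,.42)),rings("wrist",.0965,(.48,.72,-.15,.08)))
```

```text
[([0.4255, 0.2544], [40.0, 39.0]), ([0.4252, 0.2548], [46.0, 47.0]), ([0.5382, 0.3424], [39.0, 39.0]), ([0.5379, 0.3414], [47.0, 49.0])] [([0.6029, -0.0651], [48.0, 47.0]), ([0.6036, -0.0657], [56.0, 56.0]), ([0.6173, 0.027], [42.0, 42.0])]
```

move_arm(
  plan=[
    [[0,0,0.02,0],[0,0,0.033,0],[0,0,0.041,0],[0,0,0.041,0],[0,0,0.041,0]],
  ],
)

```text
time_s: 16.7
tcp_pos: [0.6338, -0.0648, 0.1127]
tcp_rot: [3.142, -0.0, 0.0]
ft_force: [-0.5, -0.1, -1.6]
finger_gap: 0.0496
gripper_force: 52.8
```

move_arm(
  plan=[
    [[0,0,0,0],[0,0,0,0],[0,0,0,0],[0,0,0,0],[0,0,-0.03,0],[0,0,-0.08,0],[-0.0945,-0.4065,-0.08,0],[-0.0945,-0.4065,-0.08,0],[-0.0945,-0.4065,-0.08,0],[-0.0945,-0.4065,-0.08,0],[-0.0945,-0.4065,-0.08,0],[-0.0945,-0.4065,-0.08,0],[-0.0945,-0.4065,-0.08,0],[-0.0945,-0.4065,-0.08,0],[-0.0945,-0.4065,-0.08,0],[-0.0945,-0.4065,-0.08,0],[-0.0945,-0.4065,-0.08,0],[-0.0945,-0.4065,-0.08,0]],
  ],
  grip=0.6,
)

```text
time_s: 18.5
tcp_pos: [0.5401, 0.3392, 0.1922]
tcp_rot: [3.14, -0.0, -0.003]
ft_force: [0.3, -0.2, -0.1]
finger_gap: 0.0679
gripper_force: 0.0
```

Run:
```python
from h import *
print(bot.observe()["tcp_pos"])
print(rings("wrist",.0105,(.36,.61,.18,.42)),rings("top",.0965,(.48,.72,-.15,.08)))
```

```text
[0.54007778 0.3392203  0.19220111]
[([0.4202, 0.2312], [71.0, 44.0]), ([0.5383, 0.341], [50.0, 48.0])] [([0.621, 0.0237], [41.0, 43.0]), ([0.6331, -0.0657], [43.0, 43.0])]
```

move_arm(
  plan=[
    [[0,0,0.05,0],[0,0,0.1,0],[0,0,0.14,0],[0,0,0.16,0],[0,0,0.17,0],[0,0,0.17,0],[0,0,0.17,0]],
  ],
)

```text
time_s: 19.3
tcp_pos: [0.54, 0.3414, 0.0233]
tcp_rot: [-3.141, -0.001, -0.001]
ft_force: [0.3, 0.4, 0.1]
finger_gap: 0.0679
gripper_force: 0.0
```

move_arm(
  plan=[
    [[0,0,0,0],[0,0,0,0],[0,0,0,0],[0,0,0,0],[0,0,0,0],[0,0,-0.03,0],[0,0,-0.08,0],[0,0,-0.12,0],[0,0,-0.16,0],[0.0055,0.4175,-0.16,0],[0.0055,0.4175,-0.16,0],[0.0055,0.4175,-0.16,0],[0.0055,0.4175,-0.16,0],[0.0055,0.4175,-0.16,0],[0.0055,0.4175,-0.16,0],[0.0055,0.4175,-0.16,0],[0.0055,0.4175,-0.16,0],[0.0055,0.4175,-0.16,0],[0.0055,0.4175,-0.16,0],[0.0055,0.4175,-0.13,0]],
  ],
  grip=-1,
)

```text
time_s: 21.3
tcp_pos: [0.547, -0.0764, 0.1555]
tcp_rot: [3.141, -0.008, -0.002]
ft_force: [1.4, 0.7, -1.6]
finger_gap: 0.0443
gripper_force: 51.6
```

Run:
```python
from h import *
print(rings("top",.0105,(.36,.61,.18,.42)),rings("wrist",.0965,(.48,.72,-.15,.08)))
```

```text
[([0.4254, 0.2546], [38.0, 39.0]), ([0.4252, 0.2547], [46.0, 47.0])] [([0.5141, -0.0758], [51.0, 51.0]), ([0.6208, 0.0271], [44.0, 44.0]), ([0.6329, -0.0645], [45.0, 44.0])]
```

move_arm(
  plan=[
    [[0,0,0.02,0],[0,0,0.033,0],[0,0,0.041,0],[0,0,0.041,0],[0,0,0.041,0]],
  ],
)

```text
time_s: 21.9
tcp_pos: [0.5448, -0.0756, 0.1116]
tcp_rot: [3.142, 0.0, 0.0]
ft_force: [-0.2, -0.2, 0.2]
finger_gap: 0.0446
gripper_force: 51.7
```

move_arm(
  plan=[
    [[0,0,0,0],[0,0,0,0],[0,0,0,0],[0,0,0,0],[0,0,-0.03,0],[0,0,-0.08,0],[-0.1185,-0.33,-0.08,0],[-0.1185,-0.33,-0.08,0],[-0.1185,-0.33,-0.08,0],[-0.1185,-0.33,-0.08,0],[-0.1185,-0.33,-0.08,0],[-0.1185,-0.33,-0.08,0],[-0.1185,-0.33,-0.08,0],[-0.1185,-0.33,-0.08,0],[-0.1185,-0.33,-0.08,0],[-0.1185,-0.33,-0.08,0],[-0.1185,-0.33,-0.08,0],[-0.1185,-0.33,-0.08,0]],
  ],
  grip=0.6,
)

```text
time_s: 23.7
tcp_pos: [0.4269, 0.2526, 0.1913]
tcp_rot: [3.141, -0.0, -0.003]
ft_force: [-0.9, -0.2, 0.5]
finger_gap: 0.0684
gripper_force: 0.0
```

Run:
```python
from h import *
print(bot.observe()["tcp_pos"])
print(rings("wrist",.0105,(.36,.61,.18,.42)),rings("top",.0965,(.48,.72,-.15,.08)))
```

```text
[0.42687641 0.25260044 0.19128124]
[([0.4257, 0.2535], [50.0, 48.0])] [([0.5429, -0.0766], [39.0, 39.0]), ([0.621, 0.0237], [41.0, 43.0]), ([0.6331, -0.0657], [43.0, 43.0])]
```

move_arm(
  plan=[
    [[0,0,0.05,0],[0,0,0.1,0],[0,0,0.14,0],[0,0,0.16,0],[0,0,0.169,0],[0,0,0.169,0],[0,0,0.169,0]],
  ],
)

```text
time_s: 24.5
tcp_pos: [0.4267, 0.254, 0.023]
tcp_rot: [-3.141, -0.001, -0.001]
ft_force: [-0.8, -0.5, -0.3]
finger_gap: 0.0683
gripper_force: 0.0
```

move_arm(
  plan=[
    [[0,0,0,0],[0,0,0,0],[0,0,0,0],[0,0,0,0],[0,0,0,0],[0,0,-0.03,0],[0,0,-0.08,0],[0,0,-0.12,0],[0,0,-0.16,0],[0.1075,0.241,-0.16,0],[0.1075,0.241,-0.16,0],[0.1075,0.241,-0.16,0],[0.1075,0.241,-0.16,0],[0.1075,0.241,-0.16,0],[0.1075,0.241,-0.16,0],[0.1075,0.241,-0.16,0],[0.1075,0.241,-0.13,0],[0.1075,0.241,-0.13,0],[0.1075,0.241,-0.13,0]],
  ],
  grip=-1,
)

```text
time_s: 26.4
tcp_pos: [0.5329, 0.0145, 0.1525]
tcp_rot: [-3.141, 0.001, 0.002]
ft_force: [0.2, 0.3, 0.6]
finger_gap: 0.0446
gripper_force: 52.0
```

Run:
```python
from h import *
print(rings("wrist",.0965,(.48,.72,-.15,.08)))
```

```text
[([0.5009, 0.0141], [38.0, 38.0]), ([0.5016, 0.0139], [51.0, 52.0]), ([0.5412, -0.0789], [39.0, 39.0]), ([0.6215, 0.0243], [44.0, 45.0]), ([0.6337, -0.068], [43.0, 44.0])]
```

move_arm(
  plan=[
    [[0,0,0.02,0],[0,0,0.033,0],[0,0,0.041,0],[0,0,0.041,0],[0,0,0.041,0]],
  ],
)

```text
time_s: 26.95
tcp_pos: [0.5337, 0.0132, 0.1115]
tcp_rot: [3.142, 0.0, 0.0]
ft_force: [0.4, -0.0, 0.2]
finger_gap: 0.0448
gripper_force: 52.0
```

move_arm(
  plan=[
    [[0,0,0,0],[0,0,0,0],[0,0,0,0],[0,0,0,0],[0,0,-0.03,0],[0,0,-0.08,0],[0,0,-0.09,0],[-0.066,0.098,-0.09,0],[-0.066,0.098,-0.09,0],[-0.066,0.098,-0.09,0],[-0.066,0.098,-0.09,0],[-0.066,0.098,-0.09,0]],
  ],
  grip=0.6,
)

```text
time_s: 28.15
tcp_pos: [0.4681, -0.0849, 0.2014]
tcp_rot: [-3.141, -0.001, -0.001]
ft_force: [0.9, -0.1, -0.1]
finger_gap: 0.0685
gripper_force: 0.0
```

Run:
```python
from h import *
print(bot.observe()["tcp_pos"])
print(rings("wrist",.0965,(.48,.72,-.15,.08)))
f,K,Rw,c=cam("wrist");t,*_=cam("top")
cv2.imwrite("pics/w4.png",np.hstack([cv2.resize(f,(400,300)),cv2.resize(t[150:300,240:440],(400,300),interpolation=2)]))
```

```text
[ 0.46812755 -0.08485624  0.2014207 ]
[([0.5325, 0.015], [39.0, 38.0]), ([0.5434, -0.0758], [38.0, 38.0])]
```

View pics/w4.png

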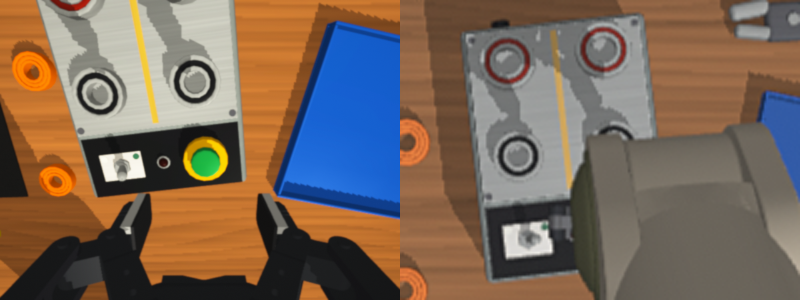

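All four bearings lie flat on the plate, the lever leans to the green dot, and the button is up. Next I'll close the fingers and press the button.

move_arm(
  plan=[
    [[0,0,0,0],[0,0,0,0],[0,0,0.02,0],[0,0,0.04,0],[0,0,0.06,0],[0,0,0.07,0],[0,0,0.07,0],[0,0,0.07,0]],
  ],
  grip=-1,
)

```text
time_s: 29.1
tcp_pos: [0.4679, -0.0848, 0.1315]
tcp_rot: [-3.142, 0.0, 0.0]
ft_force: [0.4, -0.0, 0.8]
finger_gap: -0.0003
gripper_force: 0.0
```

move_arm(
  plan=[
    [[0,0,0.002,0],[0,0,0.004,0],[0,0,0.006,0],[0,0,0.008,0],[0,0,0.009,0],[0,0,0.009,0],[0,0,0.009,0],[0,0,0.009,0]],
  ],
)

```text
time_s: 29.9
tcp_pos: [0.468, -0.0851, 0.1224]
tcp_rot: [3.141, -0.001, -0.0]
ft_force: [0.9, 0.0, 4.1]
finger_gap: -0.0002
gripper_force: 1.9
```

move_arm(
  plan=[
    [[0,0,0.001,0],[0,0,0.002,0],[0,0,0.002,0],[0,0,0.002,0]],
  ],
)

```text
time_s: 30.3
tcp_pos: [0.468, -0.085, 0.1205]
tcp_rot: [3.141, -0.001, -0.0]
ft_force: [1.8, -0.2, 8.5]
finger_gap: -0.0003
gripper_force: 4.5
```

move_arm(
  plan=[
    [[0,0,0.001,0],[0,0,0.001,0],[0,0,0.001,0],[0,0,0.001,0]],
  ],
)

```text
time_s: 30.7
tcp_pos: [0.468, -0.085, 0.1203]
tcp_rot: [3.141, -0.001, -0.0]
ft_force: [-1.6, -0.2, 22.3]
finger_gap: -0.0
gripper_force: 11.1
```

The force rises steeply here, so the button is fully down. Releasing.

move_arm(
  plan=[
    [[0,0,-0.01,0],[0,0,-0.03,0],[0,0,-0.07,0],[0,0,-0.07,0],[0,0,-0.07,0]],
  ],
)

```text
time_s: 31.2
tcp_pos: [0.4675, -0.085, 0.1896]
tcp_rot: [3.141, -0.001, -0.0]
ft_force: [0.6, 1.0, 0.2]
finger_gap: 0.0001
gripper_force: 0.0
```

move_arm(
  plan=[
    [[0.065,-0.0985,-0.02,0],[0.065,-0.0985,-0.02,0],[0.065,-0.0985,-0.02,0],[0.065,-0.0985,-0.02,0],[0.065,-0.0985,-0.02,0],[0.065,-0.0985,0,0],[0.065,-0.0985,0,0],[0.065,-0.0985,0,0]],
  ],
  grip=0.6,
)

```text
time_s: 32.0
tcp_pos: [0.5316, 0.0122, 0.1887]
tcp_rot: [3.141, 0.002, -0.002]
ft_force: [0.8, 0.7, 0.3]
finger_gap: 0.0685
gripper_force: 0.0
```

Run:
```python
from h import *
print(bot.observe()["tcp_pos"])
for n in("top","wrist"): print(rings(n,.0965,(.48,.72,-.15,.08)))
f,K,Rw,c=cam("top"); t,*_=cam("side")
cv2.imwrite("pics/w5.png",np.hstack([cv2.resize(f[180:340,380:560],(400,300)),cv2.resize(t[200:340,240:440],(400,300),interpolation=2)]))
```

```text
[0.53159544 0.01221092 0.18872326]
[]
[([0.5309, 0.0127], [38.0, 39.0]), ([0.5416, -0.0784], [38.0, 39.0]), ([0.6214, 0.0242], [43.0, 43.0]), ([0.6336, -0.0675], [43.0, 44.0])]
```

View pics/w5.png

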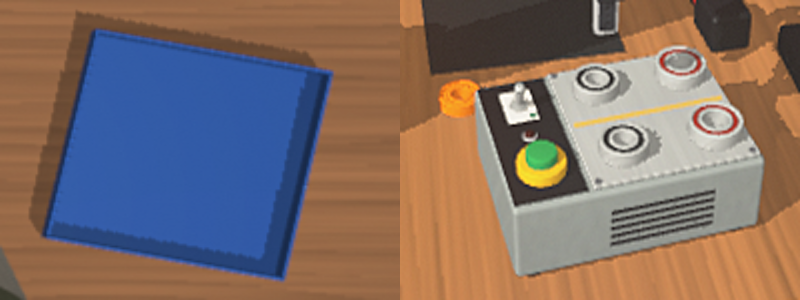

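The button is up, all four bearings are still on the plate, and the lever is on. The tray is empty. Starting the transfers to the tray.

move_arm(
  plan=[
    [[0,0,0.03,0],[0,0,0.06,0],[0,0,0.078,0],[0,0,0.078,0],[0,0,0.078,0]],
  ],
)

```text
time_s: 32.7
tcp_pos: [0.5328, 0.0135, 0.1117]
tcp_rot: [3.141, 0.0, -0.0]
ft_force: [0.3, 0.4, -0.2]
finger_gap: 0.068
gripper_force: 0.0
```

move_arm(
  plan=[
    [[0,0,0,0],[0,0,0,0],[0,0,0,0],[0,0,0,0],[0,0,0,0],[0,0,-0.03,0],[0,0,-0.08,0],[-0.1125,0.3665,-0.08,0],[-0.1125,0.3665,-0.08,0],[-0.1125,0.3665,-0.08,0],[-0.1125,0.3665,-0.08,0],[-0.1125,0.3665,-0.08,0],[-0.1125,0.3665,-0.08,0],[-0.1125,0.3665,-0.08,0],[-0.1125,0.3665,-0.08,0],[-0.1125,0.3665,-0.03,0],[-0.1125,0.3665,0.01,0],[-0.1125,0.3665,0.03,0],[-0.1125,0.3665,0.03,0]],
  ],
  grip=-1,
)

```text
time_s: 34.6
tcp_pos: [0.4191, -0.3523, 0.0795]
tcp_rot: [-3.139, 0.003, -0.0]
ft_force: [-0.4, 1.1, -0.2]
finger_gap: 0.0441
gripper_force: 51.7
```

move_arm(
  plan=[
    [[0,0,0.03,0],[0,0,0.046,0],[0,0,0.054,0],[0,0,0.054,0],[0,0,0.054,0]],
  ],
)

```text
time_s: 35.1
tcp_pos: [0.4208, -0.3535, 0.0286]
tcp_rot: [3.14, -0.002, -0.0]
ft_force: [-0.1, -0.5, -0.7]
finger_gap: 0.0442
gripper_force: 55.1
```

move_arm(
  plan=[
    [[0,0,0,0],[0,0,0,0],[0,0,0,0],[0,0,0,0],[0,0,-0.04,0],[0,0,-0.09,0],[0,0,-0.13,0],[0,0,-0.163,0],[0.1228,-0.2765,-0.163,0],[0.1228,-0.2765,-0.163,0],[0.1228,-0.2765,-0.163,0],[0.1228,-0.2765,-0.163,0],[0.1228,-0.2765,-0.163,0],[0.1228,-0.2765,-0.163,0],[0.1228,-0.2765,-0.163,0],[0.1228,-0.2765,-0.163,0],[0.1228,-0.2765,-0.163,0],[0.1228,-0.2765,-0.163,0]],
  ],
  grip=0.6,
)

```text
time_s: 36.9
tcp_pos: [0.5422, -0.0784, 0.1902]
tcp_rot: [3.141, 0.001, -0.003]
ft_force: [-0.7, 0.5, 0.9]
finger_gap: 0.0683
gripper_force: 0.0
```

Run:
```python
from h import *
print(bot.observe()["tcp_pos"])
print(rings("wrist",.0965,(.48,.72,-.15,.08)), rings("top",.0105,(.35,.6,-.45,-.2)))
```

```text
[ 0.54224191 -0.07835599  0.19016827]
[([0.5414, -0.0761], [39.0, 38.0]), ([0.621, 0.0263], [44.0, 43.0]), ([0.6333, -0.0647], [44.0, 43.0])] [([0.4193, -0.3558], [38.0, 38.0])]
```

move_arm(
  plan=[
    [[0,0,0.03,0],[0,0,0.06,0],[0,0,0.079,0],[0,0,0.079,0],[0,0,0.079,0]],
  ],
)

```text
time_s: 37.5
tcp_pos: [0.5428, -0.0771, 0.1114]
tcp_rot: [3.141, 0.001, -0.001]
ft_force: [0.2, 0.4, -0.2]
finger_gap: 0.0683
gripper_force: 0.0
```

move_arm(
  plan=[
    [[0,0,0,0],[0,0,0,0],[0,0,0,0],[0,0,0,0],[0,0,0,0],[0,0,-0.03,0],[0,0,-0.08,0],[-0.105,0.1885,-0.08,0],[-0.105,0.1885,-0.08,0],[-0.105,0.1885,-0.08,0],[-0.105,0.1885,-0.08,0],[-0.105,0.1885,-0.08,0],[-0.105,0.1885,-0.08,0],[-0.105,0.1885,-0.03,0],[-0.105,0.1885,0.01,0],[-0.105,0.1885,0.03,0],[-0.105,0.1885,0.03,0]],
  ],
  grip=-1,
)

```text
time_s: 39.2
tcp_pos: [0.4379, -0.2632, 0.0794]
tcp_rot: [-3.139, 0.003, 0.002]
ft_force: [-0.1, 0.7, -0.3]
finger_gap: 0.0441
gripper_force: 51.7
```

move_arm(
  plan=[
    [[0,0,0.03,0],[0,0,0.046,0],[0,0,0.054,0],[0,0,0.054,0],[0,0,0.054,0]],
  ],
)

```text
time_s: 39.7
tcp_pos: [0.4387, -0.2649, 0.0283]
tcp_rot: [3.141, -0.001, 0.0]
ft_force: [-0.9, -0.6, -1.6]
finger_gap: 0.0443
gripper_force: 59.1
```

move_arm(
  plan=[
    [[0,0,0,0],[0,0,0,0],[0,0,0,0],[0,0,0,0],[0,0,-0.04,0],[0,0,-0.09,0],[0,0,-0.13,0],[0,0,-0.163,0],[0.183,-0.2895,-0.163,0],[0.183,-0.2895,-0.163,0],[0.183,-0.2895,-0.163,0],[0.183,-0.2895,-0.163,0],[0.183,-0.2895,-0.163,0],[0.183,-0.2895,-0.163,0],[0.183,-0.2895,-0.163,0],[0.183,-0.2895,-0.163,0],[0.183,-0.2895,-0.163,0],[0.183,-0.2895,-0.163,0],[0.183,-0.2895,-0.163,0]],
  ],
  grip=0.6,
)

```text
time_s: 41.6
tcp_pos: [0.6204, 0.0228, 0.1903]
tcp_rot: [3.141, 0.001, -0.002]
ft_force: [-0.7, -0.2, 0.5]
finger_gap: 0.0683
gripper_force: 0.0
```

Run:
```python
from h import *
print(bot.observe()["tcp_pos"])
print(rings("wrist",.0965,(.48,.72,-.15,.08)), rings("top",.0105,(.35,.6,-.45,-.2)))
```

```text
[0.6203807  0.02275463 0.19028527]
[([0.6189, 0.0243], [42.0, 41.0]), ([0.6317, -0.0676], [41.0, 43.0])] [([0.4087, -0.2667], [38.0, 38.0]), ([0.4192, -0.3554], [38.0, 38.0]), ([0.4275, -0.251], [47.0, 47.0]), ([0.4381, -0.3375], [49.0, 45.0])]
```

move_arm(
  plan=[
    [[0,0,0.03,0],[0,0,0.06,0],[0,0,0.079,0],[0,0,0.079,0],[0,0,0.079,0]],
  ],
)

```text
time_s: 42.2
tcp_pos: [0.621, 0.024, 0.1116]
tcp_rot: [3.141, 0.0, -0.001]
ft_force: [-0.2, 0.4, 0.6]
finger_gap: 0.0684
gripper_force: 0.0
```

move_arm(
  plan=[
    [[0,0,0,0],[0,0,0,0],[0,0,0,0],[0,0,0,0],[0,0,0,0],[0,0,-0.03,0],[0,0,-0.08,0],[-0.095,0.3075,-0.08,0],[-0.095,0.3075,-0.08,0],[-0.095,0.3075,-0.08,0],[-0.095,0.3075,-0.08,0],[-0.095,0.3075,-0.08,0],[-0.095,0.3075,-0.08,0],[-0.095,0.3075,-0.08,0],[-0.095,0.3075,-0.08,0],[-0.095,0.3075,-0.03,0],[-0.095,0.3075,0.01,0],[-0.095,0.3075,0.03,0],[-0.095,0.3075,0.03,0]],
  ],
  grip=-1,
)

```text
time_s: 44.1
tcp_pos: [0.5252, -0.2813, 0.0793]
tcp_rot: [-3.139, 0.003, 0.001]
ft_force: [-0.3, 0.3, -1.4]
finger_gap: 0.0495
gripper_force: 52.6
```

Run:
```python
from h import *
f,*_=cam("wrist"); cv2.imwrite("pics/w6.png",f)
print(bot.observe()["tcp_pos"],rings("wrist",.0105,(.35,.6,-.45,-.2)))
```

```text
[ 0.52605608 -0.28187494  0.08101329] [([0.4885, -0.2808], [58.0, 49.0])]
```

View pics/w6.png

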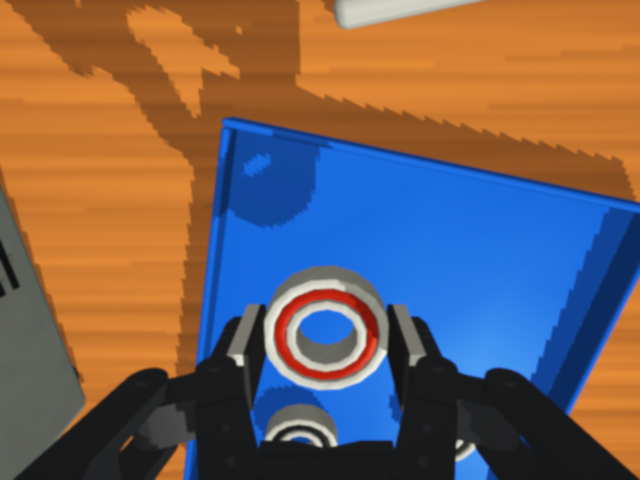

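The red bearing is held level above free tray floor, with the placed bearing at (300,430) well clear.

move_arm(
  plan=[
    [[0,0,0.03,0],[0,0,0.046,0],[0,0,0.054,0],[0,0,0.054,0],[0,0,0.054,0]],
  ],
)

```text
time_s: 44.7
tcp_pos: [0.5267, -0.2832, 0.0286]
tcp_rot: [3.141, -0.002, -0.0]
ft_force: [0.3, 0.1, -1.2]
finger_gap: 0.0492
gripper_force: 58.7
```

move_arm(
  plan=[
    [[0,0,0,0],[0,0,0,0],[0,0,0,0],[0,0,0,0],[0,0,-0.04,0],[0,0,-0.09,0],[0,0,-0.13,0],[0,0,-0.163,0],[0.1065,-0.217,-0.163,0],[0.1065,-0.217,-0.163,0],[0.1065,-0.217,-0.163,0],[0.1065,-0.217,-0.163,0],[0.1065,-0.217,-0.163,0],[0.1065,-0.217,-0.163,0],[0.1065,-0.217,-0.163,0],[0.1065,-0.217,-0.163,0],[0.1065,-0.217,-0.163,0]],
  ],
  grip=0.6,
)

```text
time_s: 46.4
tcp_pos: [0.6319, -0.0679, 0.1902]
tcp_rot: [3.141, 0.001, -0.003]
ft_force: [-0.1, -0.0, -0.0]
finger_gap: 0.0683
gripper_force: 0.0
```

Run:
```python
from h import *
print(bot.observe()["tcp_pos"])
print(rings("wrist",.0965,(.48,.72,-.15,.08)), rings("top",.0105,(.35,.6,-.45,-.2)))
```

```text
[ 0.63186672 -0.06788612  0.19023357]
[([0.6308, -0.0647], [43.0, 43.0])] []
```

move_arm(
  plan=[
    [[0,0,0.03,0],[0,0,0.06,0],[0,0,0.079,0],[0,0,0.079,0],[0,0,0.079,0]],
  ],
)

```text
time_s: 47.0
tcp_pos: [0.6325, -0.0666, 0.1115]
tcp_rot: [3.142, 0.0, -0.001]
ft_force: [-0.9, -0.4, -0.5]
finger_gap: 0.0682
gripper_force: 0.0
```

move_arm(
  plan=[
    [[0,0,0,0],[0,0,0,0],[0,0,0,0],[0,0,0,0],[0,0,0,0],[0,0,-0.03,0],[0,0,-0.08,0],[-0.1245,0.305,-0.08,0],[-0.1245,0.305,-0.08,0],[-0.1245,0.305,-0.08,0],[-0.1245,0.305,-0.08,0],[-0.1245,0.305,-0.08,0],[-0.1245,0.305,-0.08,0],[-0.1245,0.305,-0.08,0],[-0.1245,0.305,-0.08,0],[-0.1245,0.305,-0.03,0],[-0.1245,0.305,0.01,0],[-0.1245,0.305,0.03,0],[-0.1245,0.305,0.03,0]],
  ],
  grip=-1,
)

```text
time_s: 48.9
tcp_pos: [0.5071, -0.3696, 0.0793]
tcp_rot: [-3.139, 0.003, 0.001]
ft_force: [-0.4, 0.4, -1.1]
finger_gap: 0.0494
gripper_force: 52.5
```

Run:
```python
from h import *
f,*_=cam("wrist"); t,*_=cam("side"); cv2.imwrite("pics/w7.png",np.hstack([cv2.resize(f,(400,300)),cv2.resize(t[340:480,240:440],(400,300))]))
print(bot.observe()["tcp_pos"])
```

```text
[ 0.50867326 -0.37073744  0.08225752]
```

View pics/w7.png

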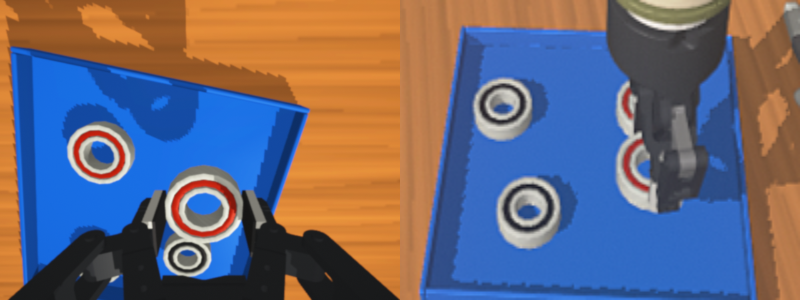

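The held bearing is over free floor and the other three lie flat. Placing the last one.

move_arm(
  plan=[
    [[0,0,0.03,0],[0,0,0.046,0],[0,0,0.054,0],[0,0,0.054,0],[0,0,0.054,0]],
  ],
)

```text
time_s: 49.5
tcp_pos: [0.5083, -0.3712, 0.028]
tcp_rot: [3.141, -0.001, -0.0]
ft_force: [-0.2, -0.9, -1.6]
finger_gap: 0.0494
gripper_force: 59.4
```

move_arm(
  plan=[
    [[0,0,0,0],[0,0,0,0],[0,0,0,0],[0,0,0,0],[0,0,-0.04,0],[0,0,-0.09,0],[0,0,-0.14,0],[0,0,-0.19,0],[0.05,-0.35,-0.22,0],[0.05,-0.35,-0.22,0],[0.05,-0.35,-0.22,0],[0.05,-0.35,-0.22,0],[0.05,-0.35,-0.22,0],[0.05,-0.35,-0.22,0],[0.05,-0.35,-0.22,0],[0.05,-0.35,-0.22,0],[0.05,-0.35,-0.22,0],[0.05,-0.35,-0.22,0],[0.05,-0.35,-0.22,0]],
  ],
  grip=0.6,
)

```text
time_s: 51.4
tcp_pos: [0.5577, -0.023, 0.247]
tcp_rot: [3.141, 0.001, -0.003]
ft_force: [-0.2, -0.3, -0.3]
finger_gap: 0.0682
gripper_force: 0.0
```

Run:
```python
from h import *
f,*_=cam("wrist"); t,*_=cam("side"); u,*_=cam("top")
a=np.hstack([cv2.resize(u[180:340,240:560],(400,200)),cv2.resize(f,(400,300))[:200]])
cv2.imwrite("pics/w8.png",np.vstack([a,cv2.resize(t[200:480,230:570],(800,400)) [:,:]]))
print(rings("top",.0105,(.35,.6,-.45,-.2)),bot.observe()["tcp_pos"])
```

```text
[([0.4092, -0.2679], [38.0, 32.0]), ([0.4192, -0.3554], [38.0, 38.0]), ([0.4376, -0.3378], [49.0, 45.0]), ([0.5253, -0.3549], [53.0, 47.0]), ([0.5429, -0.2681], [51.0, 51.0])] [ 0.55786729 -0.0221477   0.2471449 ]
```

View pics/w8.png

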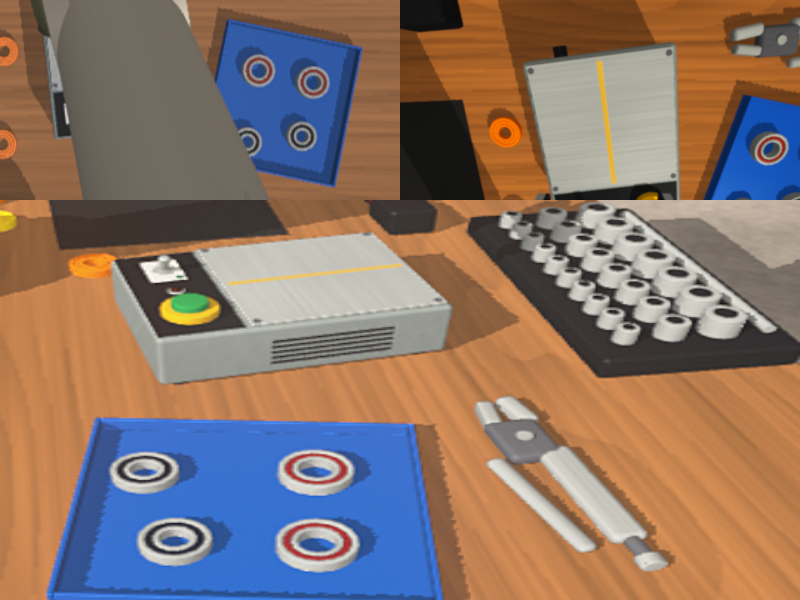

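All four bearings lie flat and side by side in the tray, the plate is empty, the button is up, and the lever is on. The arm is clear, so I'm handing in.

```bash
python3 -c "
from station import bot
print(bot.sign_off())"
```

```text
the job is handed in; nothing more can be done
None
```

Job handed in at about 51 s, no verdict returned: the toggle felt off and was flipped on, all four bearings were demagnetised on the plate with one full button press, and they now lie flat in the blue tray with the mains on and the tools left alone.

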